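# Load the curing fixture and lock its sprung retaining bar

## Robot

A 6-joint arm with a two-finger parallel gripper is mounted at the origin on the work surface. World frame = base frame: x ahead of the robot, y to its left, z up, the work surface at z = 0. Lengths are in mm, angles in rad, forces in N, time in s.
With the tool pointing down it reaches from about 400 to 925 mm from the base axis. Payload 12.5 kg.
Tool frame: the origin (TCP) lies midway between the tips of the shut fingers; the grasp point (between the pads) lies 19 mm behind it; z points along the fingers, y is the line along which they close (so a half turn about z gives the same grasp; the last joint's range is limited). The gripper opens to 95 mm and grips with 3 to 60 N. Pads are 20 mm wide; open, the fingers measure 119 mm over their backs; the gripper's body (75 mm by 180 mm) begins 59 mm behind the grasp point.
Start: joints at [1.151, 0.491, 1.559, -0, 1.092, -0.106], TCP at [192.905, 594.503, 214.661] pointing down, gripper open.
Joint ranges: [-3.1, 3.1], [-0.84, 2.19], [0.05, 2.79], [-1.13, 4.28], [0.06, 2.93], [-2.69, 2.69]. Speed limits (rad/s): [2.22, 2.22, 2.79, 3.14, 3.14, 3.14].

## Interface

Orientations are given as [roll, pitch, yaw] about the fixed x, y, z axes, in that order (R = Rz(yaw) Ry(pitch) Rx(roll)).
In Python, from cell import env gives the robot as it stands.
- The arm moves only by the tool carry_out, never from a script. Its argument "series" is a list of rows, each a list of 4 numbers: the shift along the world's x, y, z normalised to -1 to 1, where 1 is 5 cm, then the turn about the world's z normalised to -1 to 1, where 1 is 6 degrees. In form: [[x, y, z, turn], ...]. A call has exactly 5 rows; each row shifts and turns the commanded pose from where the row before left it; what a row does not reach is not made up. A row lasts 1/10 s, in which the tool goes at most 50 mm and 8.59 degrees, less where a joint would pass 70% of its speed; a pose out of reach is approached as far as the arm can. A call with a number of a shift or a turn outside -1 to 1 is refused whole. A call with a gripper value outside its range is refused whole. "fingers" is the closure, from -1 (fully open) to 1 (shut), set as the call begins (left out, the last holds). The fingers move at their own pace and stop on an object; the grip force is fixed at half the most. Time passes only in rows, so rows that do not move let the fingers close, or fill a call up. It gives the time, the measured TCP pose, the force, the opening and the grip force at its end, in the units of the state.
- env.state(): the state, without advancing time (a new reading comes with each control period).
- env.read_camera(name): name is "side" or "top"; returns the picture (384x512x3 uint8, red, green, blue); there is no depth.
- env.calibration(name): a dict with "K" (3x3 intrinsics, pixels), "pose" (4x4, takes a point from camera to world coordinates). Camera axes: x right, y down, z forward; pixel columns grow to the right and rows downward; lengths in mm; the calibration is good to about 2 mm. A picture is of the moment at which its call begins. calibration takes no time and is no camera call.
- env.job_done(): hands the job in; it is judged then, once.
Trained networks look in the newest picture that a camera, given by its name, has taken for a name from the list of things; names that differ only in an ending like _2 or _b are one class to them, and where a whole thing is asked for, a point or a joint stands for the part that bears it (a point fixed in the world has none). Each returns a list of dicts, best first, with "conf" (0 to 1); they miss things now and then, are a little off and sometimes report something else, mostly with a low value. They report only what shows in the picture. A call takes as long as a camera call. They do not tell look-alikes from the thing itself.
- env.look_for(camera, label): "position" ([row, column] as shares, 0 to 1, of the picture: columns of its width, rows of its height, amid what is visible of it).
The state is a dict: "t": time; "joints": joint angles; "qvel": joint speeds; "tau": joint torques, N m; "eef_pos": TCP position; "tcp_rot": TCP orientation; "ft_force": force on the tool from outside, world axes, zero at the start; "moment": the same for the moment, N m; "opening": opening from 0.0 (shut) to 1.0 (fully open); "grip_force": force on a finger pad.
Only numpy, scipy, OpenCV 4.12 (cv2) and the standard library are available. Lean on these libraries where they do the work, as an engineer would, in place of code of your own. Each camera call takes 0.05 s, during which the arm holds its last target. There are 200 camera calls.

## Task

Fill the two empty pockets of the aluminium fixture with the two loose black housings, one in each, flat on the pocket floor. Then lay the steel retaining bar across the fixture over the row of housings: tuck one end under the blue keeper, press it against the red spring plunger while the other end is lowered, and let the spring send that end back fully under the yellow catch nose, so that the bar lies flat on both rests. Leave the housing already loaded in its pocket and do not disturb the bottle, screwdriver, tape and mouse.

Things in the scene. Friction and masses are not known exactly. Their poses are not given: they have to be found in the camera images.
- fixture: Aluminium fixture bolted to the bench: base plate 110 mm (x) by 255 mm (y, -122 to +133), top at z = 10 mm. Origin on the bench below the middle pocket. The row of pockets runs along its y; blue keeper at the +y end, yellow catch at the -y end, each with a rest whose top is at z = 42 mm. The locked bar has its origin straight above this one, at z = 42 mm, its y along this y.
- pocket0 (a point): Centre of the floor of the empty pocket next to the yellow catch (fixture y = -50 mm, z = 10 mm); axes as the fixture's. Each pocket is 69 mm (x) by 47 mm (y) inside grey ribs 3 mm thick and 6 mm high: a housing fits with its x along the fixture's x, either way round, with 2.5 mm play all round. The ribs at its two x ends have 34 mm gaps for fingers.
- pocket1 (a point): The same for the empty middle pocket (fixture y = 0).
- pocket2 (a point): The same for the pocket beside the blue keeper (fixture y = +50 mm); it starts filled with housing_c.
- keeper_mouth (a point): Middle of the lower edge of the blue keeper's mouth, level with its rest (fixture y = +84 mm, z = 42 mm); axes as the fixture's; the bar goes in towards +y. Mouth 38 mm wide, 18 mm high; the rest begins 4 mm before it. The bridge over it is 20 mm long in y, its top at z = 68 mm. The cavity is 40 mm deep and holds the plunger.
- catch_nose (a point): Middle of the lower tip edge of the yellow catch nose (fixture y = -94 mm, z = 55 mm); axes as the fixture's. The nose sticks out 6 mm from the catch wall (wall face at y = -100 mm), is 40 mm wide, its top at z = 60 mm. The rest below, 13 mm lower, runs from y = -84 to -100 mm between two cheeks 8 mm high, 38 mm apart.
- plunger (a joint): Travel in m of the red spring plunger inside the keeper: 0 = out (its face at fixture y = +97 mm), 0.017 = pressed fully back (+114 mm). It pushes towards -y with 3 N when out and 11.5 N fully back; about 0.003 when the bar is locked; the bar's other end passes the catch nose only when it is above 0.009.
- bar: Loose steel retaining bar 200 mm long (its y), 30 mm wide (its x), 10 mm thick, about 220 g, the same both ways round, with an upright orange grip fin on the middle of its top: 60 mm along y, 16 mm thick along x, from 10 to 42 mm above the underside. Origin: centre of its underside; z up.
- housing_a: Loose black plastic device housing with a grey top panel: a closed box 64 mm along its x, 42 mm along its y, 28 mm high, edges rounded, about 90 g. Origin: centre of its underside; z up. To be loaded.
- housing_b: Loose black plastic device housing with a grey top panel: a closed box 64 mm along its x, 42 mm along its y, 28 mm high, edges rounded, about 90 g. Origin: centre of its underside; z up. To be loaded.
- housing_c: Loose black plastic device housing with a grey top panel: a closed box 64 mm along its x, 42 mm along its y, 28 mm high, edges rounded, about 90 g. Origin: centre of its underside; z up. Already in the pocket beside the keeper.
- bottle: Bystander: amber squeeze bottle, 60 mm across, 130 mm high. Origin under its centre.
- screwdriver: Bystander: screwdriver with a red handle, 190 mm long, lying along its x.
- tape: Bystander: roll of yellow tape, 90 mm across, 30 mm high. Origin under its centre.
- mouse: Bystander: black computer mouse, 100 by 58 by 34 mm. Origin under it.
Mind the look-alikes: they are no part of the job. Several things have the shape of the bar; the one meant has the colours described above.

How it is judged:
By the outcome, as a careful person would: the job done as asked, in the order asked, and still so for the second after the job is handed in, with the robot touching nothing.
It also fails if it takes over 72 s, if anything falls off the work surface, if the arm or the gripper's body presses on something with over 40 N, if the wrist force passes 120 N, or if a joint passes its speed limit or range.

## Working session

There is one attempt and no reset: what is moved stays moved. The work goes in short steps, Python scripts to look and compute and a tool call to move; the robot and the scene stay as the last step left them, time stands still between calls to the robot, and variables do not carry over. Pictures are saved under pics/ and viewed, at most 10 in all, crops included, and the job is handed in when it is done.

Besides the shell and the picture viewer there is one more tool, called as a command line: name --pt "numbers of a row" for each row, then --argument value for the rest. carry_out: Moves the arm, as the interface text tells. Its arguments: {"type":"object","properties":{"series":{"type":"array","items":{"type":"array","items":{"type":"number","minimum":-1,"maximum":1}}},"fingers":{"type":"number"}},"required":["series"]}

```bash
ls; mkdir -p pics
cat > h.py <<'E'
import numpy as np, cv2
from cell import env
def ray(cam,u,v):
    c=env.calibration(cam);K=np.array(c["K"]);T=np.array(c["pose"])
    d=T[:3,:3]@np.linalg.solve(K,[u,v,1.]);return T[:3,3],d
def at(cam,u,v,z):
    o,d=ray(cam,u,v);return o+d*(z-o[2])/d[2]
def proj(cam,p):
    c=env.calibration(cam);K=np.array(c["K"]);T=np.array(c["pose"])
    q=K@(T[:3,:3].T@(np.array(p,float)-T[:3,3]));return q[:2]/q[2]
E
python3 - <<'E'
from h import *
np.set_printoptions(precision=1,suppress=True)
ims=[]
for c in("top","side"):
    im=env.read_camera(c);cv2.imwrite(f"pics/{c}0.png",cv2.cvtColor(im,cv2.COLOR_RGB2BGR))
    print(c,np.array(env.calibration(c)["pose"]),np.array(env.calibration(c)["K"])[0])
for l in("fixture","bar","housing_a"):
    for r in env.look_for("top",l):print(l,round(r["conf"],2),r["position"][1]*512,r["position"][0]*384)
E
cd pics; python3 -c "
import cv2
for c in('top','side'):
    cv2.imwrite(c+'0b.png',cv2.resize(cv2.imread(c+'0.png'),(800,600),interpolation=cv2.INTER_CUBIC))"
```

```text
pics
top [[  -0.    -1.     0.1  402.3]
 [  -1.     0.    -0.  -176.5]
 [  -0.    -0.1   -1.  1426.3]
 [   0.     0.     0.     1. ]] [449.7   0.  260.2]
side [[ -1.   -0.2   0.1 337.7]
 [ -0.2   0.8  -0.6 536.5]
 [  0.   -0.6  -0.8 943.6]
 [  0.    0.    0.    1. ]] [411.8   0.  251.8]
fixture 0.9 197.6832 168.9984
bar 0.94 410.5216 223.7952
bar 0.77 134.5024 261.312
bar 0.66 296.4992 286.6176
bar 0.57 289.9968 196.608
housing_a 0.89 180.5824 160.3968
housing_a 0.64 99.4816 209.20319999999998
housing_a 0.54 109.9776 158.784
```

View pics/top0b.png

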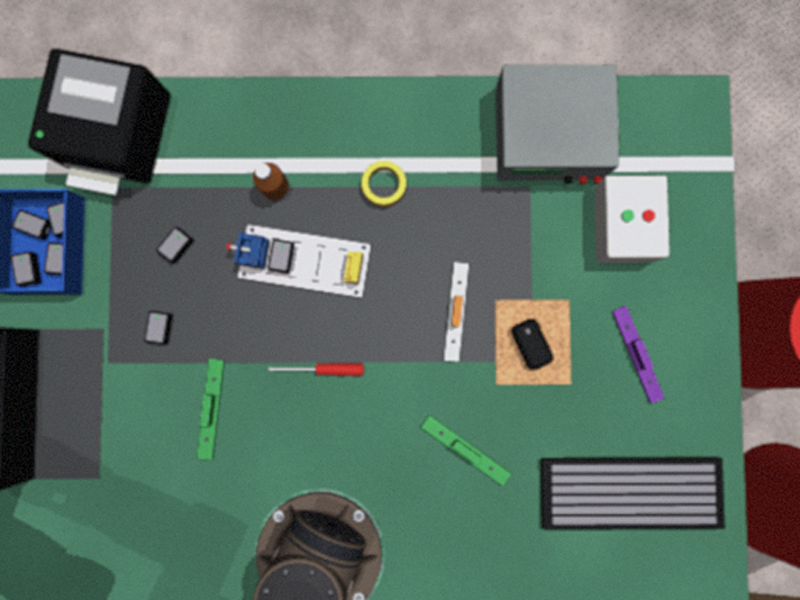

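View pics/side0b.png

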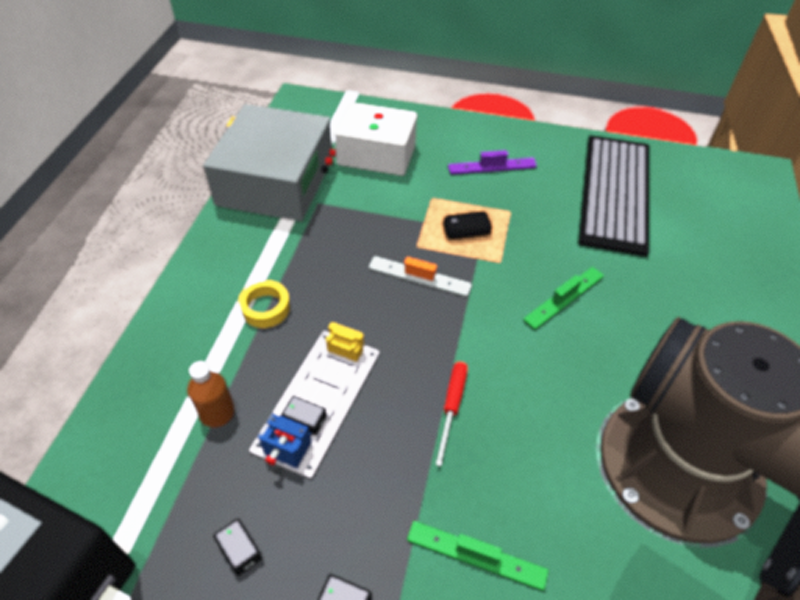

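The top view shows the fixture around (305,262) in the 800x600 picture, with the keeper on the left. The loose housings are at (174,245) and (158,327), and the steel bar with the orange fin is at (456,312). The green and purple bars are look-alikes. Next I'll measure with sub-pixel contours in both views.

```bash
cat >> h.py <<'E'
def load(c,n): return cv2.imread(f"pics/{c}{n}.png")[:,:,::-1].copy()
def cont(im,cam,lo,hi,near,z,S=4,rad=60,lab=False):
    """mask lo<=rgb<=hi, component nearest to pixel near, world contour at height z"""
    big=cv2.resize(im,None,fx=S,fy=S,interpolation=cv2.INTER_CUBIC)
    m=cv2.inRange(big,np.array(lo),np.array(hi))
    cs,_=cv2.findContours(m,cv2.RETR_EXTERNAL,cv2.CHAIN_APPROX_NONE)
    best=None
    for c in cs:
        a=cv2.contourArea(c)/S/S
        if a<15: continue
        M=cv2.moments(c);ctr=np.array([M['m10'],M['m01']])/M['m00']/S
        d=np.hypot(*(ctr-near))
        if d<rad and (best is None or a>best[0]): best=(a,c[:,0,:])
    if best is None: return None
    px=(best[1]+.5)/S-.5
    return np.array([at(cam,u,v,z)[:2] for u,v in px])
def rect(w):
    (cx,cy),(a,b),t=cv2.minAreaRect(w.astype(np.float32))
    if a<b: a,b,t=b,a,t+90
    return round(cx,1),round(cy,1),round(a,1),round(b,1),round((t+90)%180-90,1)
E
python3 - <<'E'
from h import *
s=.64
for c in("top","side"):
    im=load(c,0)
    print(c,"pix fixture plate",im[int(290*s) if c=="top" else int(360*s),int(340*s) if c=="top" else int(345*s)])
im=load("top",0)
print("rows plate",[tuple(im[r,205]) for r in range(145,198,3)])
print("housing",[tuple(im[157,c]) for c in range(98,126,2)])
print("bar",[tuple(im[180,c]) for c in range(280,302,2)])
for th in(110,130,150):
    for nm,c,near,z,rad in [("plate","top",(197,168),10,30),("plate","side",(205,262),10,40),("bar","top",(291,200),8,20),("bar","side",(269,176),8,20),
      ("h1","top",(111,157),28,12),("h2","top",(101,209),28,12),("h1","side",(152,348),28,15),("h2","side",(221,376),28,15),("hc","top",(180,163),38,10),("hc","side",(195,264),38,12)]:
        im=load(c,0);t=th-15 if nm[0]=="h" else th
        w=cont(im,c,(t,t,t),(255,255,255),near,z,rad=rad)
        print(th,nm,c,None if w is None else rect(w))
E
```

```text
top pix fixture plate [226 227 229]
side pix fixture plate [182 175 180]
rows plate [(np.uint8(90), np.uint8(93), np.uint8(96)), (np.uint8(89), np.uint8(92), np.uint8(95)), (np.uint8(161), np.uint8(159), np.uint8(166)), (np.uint8(226), np.uint8(226), np.uint8(230)), (np.uint8(177), np.uint8(177), np.uint8(181)), (np.uint8(211), np.uint8(212), np.uint8(216)), (np.uint8(180), np.uint8(176), np.uint8(182)), (np.uint8(204), np.uint8(203), np.uint8(210)), (np.uint8(223), np.uint8(223), np.uint8(227)), (np.uint8(224), np.uint8(224), np.uint8(227)), (np.uint8(226), np.uint8(226), np.uint8(229)), (np.uint8(225), np.uint8(225), np.uint8(228)), (np.uint8(225), np.uint8(225), np.uint8(229)), (np.uint8(228), np.uint8(228), np.uint8(232)), (np.uint8(77), np.uint8(79), np.uint8(82)), (np.uint8(87), np.uint8(88), np.uint8(93)), (np.uint8(95), np.uint8(96), np.uint8(97)), (np.uint8(93), np.uint8(94), np.uint8(98))]
housing [(np.uint8(81), np.uint8(81), np.uint8(82)), (np.uint8(75), np.uint8(73), np.uint8(77)), (np.uint8(86), np.uint8(85), np.uint8(89)), (np.uint8(147), np.uint8(147), np.uint8(154)),
[... 851 characters left out ...]
224), np.uint8(225)), (np.uint8(197), np.uint8(198), np.uint8(202)), (np.uint8(90), np.uint8(90), np.uint8(93))]
110 plate top (586.0, 31.5, 260.3, 115.4, 80.7)
110 plate side (587.3, 30.1, 264.3, 119.1, 80.6)
110 bar top (482.1, -276.5, 205.5, 35.8, -6.4)Traceback (most recent call last):
  File "<stdin>", line 14, in <module>
  File "h.py", line 26, in cont
    return np.array([at(cam,u,v,z)[:2] for u,v in px])
                     ~~^^^^^^^^^^^
  File "h.py", line 7, in at
    o,d=ray(cam,u,v);return o+d*(z-o[2])/d[2]
        ~~~^^^^^^^^^
  File "h.py", line 4, in ray
    c=env.calibration(cam);K=np.array(c["K"]);T=np.array(c["pose"])
ValueError: time passes only in moves, steps and waits
```

```bash
python3 - <<'E'
s=open('h.py').read()
s=s.replace('c=env.calibration(cam)','c=CAL(cam)').replace('def ray','import functools\nCAL=functools.lru_cache(None)(lambda cam: env.calibration(cam))\ndef ray',1)
open('h.py','w').write(s)
E
cat > m.py <<'E'
from h import *
for th in(115,145):
    for nm,c,near,z,rad in [("plate","top",(197,168),10,30),("plate","side",(205,262),10,40),("bar","top",(291,200),8,20),("bar","side",(269,176),8,20),
      ("h1","top",(111,157),28,12),("h2","top",(101,209),28,12),("h1","side",(152,348),28,15),("h2","side",(221,376),28,15),("hc","top",(180,163),38,10),("hc","side",(195,264),38,12)]:
        im=load(c,0);t=th-15 if nm[0]=="h" else th
        w=cont(im,c,(t,t,t),(255,255,255),np.array(near),z,rad=rad)
        print(th,nm,c,None if w is None else rect(w))
E
python3 m.py; python3 -c "
from h import *
print({k:v for k,v in env.state().items() if k in('t','eef_pos','tcp_rot')})"
```

```text
115 plate top (585.9, 31.6, 259.9, 114.8, 80.7)
115 plate side (587.2, 30.2, 262.9, 118.3, 80.5)
115 bar top (481.7, -276.5, 204.6, 35.2, -6.4)
115 bar side (482.8, -278.8, 208.4, 41.3, -6.5)
115 h1 top (618.4, 292.7, 55.1, 34.5, -38.2)
115 h2 top (451.1, 322.9, 55.1, 34.2, -8.2)
115 h1 side None
115 h2 side (455.6, 311.7, 63.3, 28.8, 14.1)
115 hc top None
115 hc side None
145 plate top (585.7, 31.5, 256.8, 112.0, 80.6)
145 plate side (587.2, 30.7, 260.2, 115.0, 80.5)
145 bar top (481.4, -276.5, 202.0, 32.0, -6.4)
145 bar side (482.7, -278.4, 204.8, 36.9, -6.5)
145 h1 top (618.2, 292.7, 51.3, 30.6, -38.3)
145 h2 top (451.0, 322.7, 51.9, 30.6, -8.3)
145 h1 side (620.0, 291.6, 55.9, 34.5, -37.9)
145 h2 side (455.2, 312.1, 61.6, 27.8, 14.1)
145 hc top (592.8, 75.8, 51.6, 31.1, -8.9)
145 hc side None
{'t': 0.25, 'eef_pos': array([192.85664279, 594.39813849, 214.35996498]), 'tcp_rot': array([-3.14107152e+00, -6.17205414e-05,  2.82779166e+00])}
```

The two views agree to about 1.5 mm: fixture origin ≈ (585.5, 25.6) with yaw −9.4°, h1 ≈ (619, 292) at −38.2°, h2 ≈ (451.7, 322) at −8.2°, and the bar at (482, −277.5). I'll move over h1.

carry_out --pt "0.426 -0.302 0 -0.918" --pt "0.426 -0.302 0 -0.918" --pt "0.426 -0.302 0 -0.918" --pt "0.426 -0.302 0 -0.918" --pt "0.426 -0.302 0 -0.918" --fingers -1

```text
t: 0.75
eef_pos: [300.1, 518.3, 214.6]
tcp_rot: [3.142, -0.0, 2.343]
ft_force: [-0.1, 0.0, -0.1]
opening: 0.999
grip_force: 0.0
```

carry_out --pt "0.426 -0.302 0 -0.918" --pt "0.426 -0.302 0 -0.918" --pt "0.426 -0.302 0 -0.918" --pt "0.426 -0.302 0 -0.918" --pt "0.426 -0.302 0 -0.918"

```text
t: 1.25
eef_pos: [406.7, 442.8, 214.6]
tcp_rot: [-3.142, 0.0, 1.862]
ft_force: [0.4, 0.8, 0.0]
opening: 0.998
grip_force: 0.0
```

carry_out --pt "0.426 -0.302 -0.2 -0.918" --pt "0.426 -0.302 -0.2 -0.918" --pt "0.426 -0.302 -0.2 -0.918" --pt "0.426 -0.302 -0.2 -0.918" --pt "0.426 -0.302 -0.2 -0.918"

```text
t: 1.75
eef_pos: [513.2, 367.3, 164.2]
tcp_rot: [-3.142, 0.0, 1.382]
ft_force: [-0.0, 0.3, 0.3]
opening: 1.0
grip_force: 0.0
```

carry_out --pt "0.426 -0.302 -0.2 -0.918" --pt "0.426 -0.302 -0.2 -0.918" --pt "0.426 -0.302 -0.2 -0.918" --pt "0.426 -0.302 -0.2 -0.918" --pt "0.426 -0.302 -0.2 -0.918"

```text
t: 2.25
eef_pos: [619.7, 291.8, 114.1]
tcp_rot: [-3.142, 0.0, 0.901]
ft_force: [0.3, 0.9, -0.1]
opening: 1.001
grip_force: 0.0
```

carry_out --pt "0 0 -0.6 0" --pt "0 0 -0.6 0" --pt "0 0 -0.6 0" --pt "0 0 -0.3 0" --pt "0 0 -0.1 0"

```text
t: 2.75
eef_pos: [618.3, 292.3, 3.1]
tcp_rot: [-3.14, 0.002, 0.905]
ft_force: [0.5, -0.4, 0.5]
opening: 0.999
grip_force: 0.0
```

carry_out --pt "0 0 0 0" --pt "0 0 0 0" --pt "0 0 0 0" --pt "0 0 0 0" --pt "0 0 0 0" --fingers 1

```text
t: 3.25
eef_pos: [619.2, 292.7, 5.5]
tcp_rot: [3.141, -0.001, 0.905]
ft_force: [-0.6, 0.2, 4.2]
opening: 0.675
grip_force: 30.0
```

carry_out --pt "0 0 0.3 0" --pt "0 0 0.5 0" --pt "0 0 0.5 0" --pt "0 -0.3 0.5 0" --pt "-0.04 -0.53 0.4 0.29"

```text
t: 3.75
eef_pos: [617.1, 251.8, 117.1]
tcp_rot: [3.14, -0.002, 0.938]
ft_force: [0.2, 0.1, -1.6]
opening: 0.672
grip_force: 30.0
```

carry_out --pt "-0.1 -0.6 0 0.5" --pt "-0.1 -0.6 0 0.5" --pt "-0.1 -0.6 0 0.5" --pt "-0.1 -0.6 0 0.5" --pt "-0.1 -0.6 0 0.5"

```text
t: 4.25
eef_pos: [591.6, 99.8, 115.8]
tcp_rot: [3.141, -0.0, 1.2]
ft_force: [0.3, -0.7, -0.8]
opening: 0.674
grip_force: 30.0
```

carry_out --pt "-0.1 -0.6 0 0.5" --pt "-0.1 -0.6 0 0.5" --pt "-0.1 -0.6 0 0.5" --pt "0 -0.5 0 0.5" --pt "0 -0.2 0 0"

```text
t: 4.75
eef_pos: [576.9, -25.9, 115.7]
tcp_rot: [3.14, 0.0, 1.406]
ft_force: [0.3, 0.5, -1.0]
opening: 0.67
grip_force: 30.0
```

Run:
```python
from h import *
for c in("top","side"):
    im=env.read_camera(c);cv2.imwrite(f"pics/{c}1.png",cv2.cvtColor(im,cv2.COLOR_RGB2BGR))
im=load("side",1)[170:330,110:310]
cv2.imwrite("pics/s1b.png",cv2.resize(im[:,:,::-1],None,fx=4,fy=3.75,interpolation=cv2.INTER_CUBIC))
s=env.state();print(s["eef_pos"],s["tcp_rot"],s["opening"])
```

```text
[577.05166397 -24.93404942 115.34194259] [ 3.14076470e+00 -2.55844349e-05  1.40378396e+00] 0.6729607583896637
```

View pics/s1b.png

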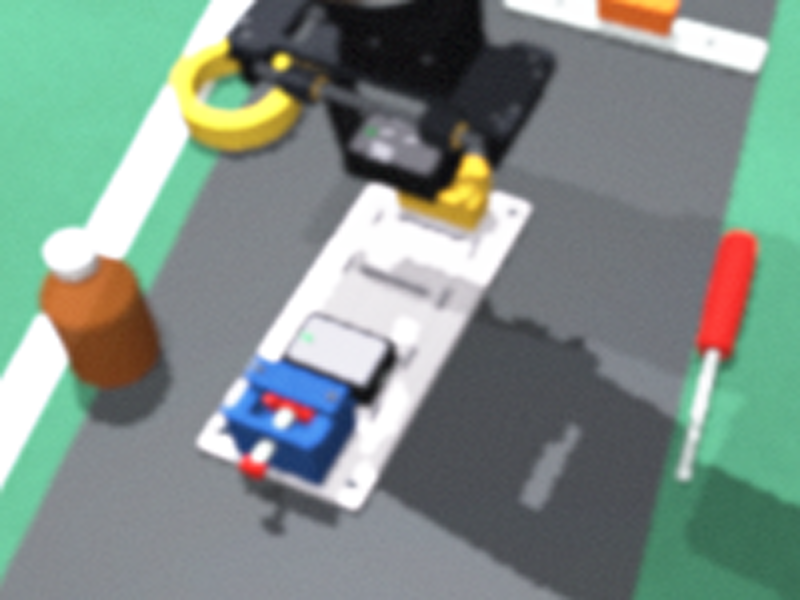

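The side view shows the housing held square over pocket0, near (400,145) in the crop. I'll lower it in.

carry_out --pt "0 0.02 -0.6 0" --pt "0 0 -0.6 0" --pt "0 0 -0.4 0" --pt "0 0 -0.2 0" --pt "0 0 -0.1 0"

```text
t: 5.35
eef_pos: [576.9, -22.1, 19.2]
tcp_rot: [-3.141, -0.0, 1.407]
ft_force: [-0.1, -0.4, -0.8]
opening: 0.671
grip_force: 30.0
```

carry_out --pt "0 0 -0.05 0" --pt "0 0 -0.03 0" --pt "0 0 -0.02 0" --pt "0 0 0 0" --pt "0 0 0 0"

```text
t: 5.85
eef_pos: [577.3, -22.9, 15.5]
tcp_rot: [3.14, -0.0, 1.407]
ft_force: [-0.1, 1.9, 5.8]
opening: 0.671
grip_force: 31.1
```

carry_out --pt "0 0 0 0" --pt "0 0 0 0" --pt "0 0 0 0" --pt "0 0 0.3 0" --pt "0 0 0.5 0" --fingers -1

```text
t: 6.35
eef_pos: [576.0, -23.1, 53.8]
tcp_rot: [-3.139, 0.0, 1.407]
ft_force: [0.9, 0.1, 1.0]
opening: 0.985
grip_force: 0.0
```

carry_out --pt "0 0 0.6 0" --pt "0 0.2 0.6 0" --pt "-0.2 0.6 0 0" --pt "-0.25 0.7 0 0" --pt "-0.25 0.7 0 0"

```text
t: 6.85
eef_pos: [541.4, 87.7, 114.8]
tcp_rot: [3.141, 0.0, 1.406]
ft_force: [-0.6, -0.8, -0.2]
opening: 1.001
grip_force: 0.0
```

carry_out --pt "-0.3 0.7 0 0.04" --pt "-0.3 0.8 0 0.04" --pt "-0.3 0.8 0 0.04" --pt "-0.3 0.8 0 0.04" --pt "-0.3 0.8 0 0.04"

```text
t: 7.35
eef_pos: [466.1, 283.3, 114.6]
tcp_rot: [3.141, 0.0, 1.428]
ft_force: [0.9, 0.2, 0.1]
opening: 1.001
grip_force: 0.0
```

carry_out --pt "-0.3 0.8 0 0" --pt "0 0 0 0" --pt "0 0 0 0" --pt "0 0 0 0" --pt "0 0 0 0"

```text
t: 7.85
eef_pos: [452.5, 320.9, 114.6]
tcp_rot: [-3.142, 0.0, 1.426]
ft_force: [0.5, -0.2, 0.3]
opening: 0.999
grip_force: 0.0
```

```bash
cat > m2.py <<'E'
from h import *
import sys
n=sys.argv[1]
for c in("top","side"):
    im=env.read_camera(c);cv2.imwrite(f"pics/{c}{n}.png",cv2.cvtColor(im,cv2.COLOR_RGB2BGR))
    for k,z in (("pocket0",38),("pocket1",38),("pocket2",38)):
        off={"pocket0":-50,"pocket1":0,"pocket2":50}[k]
        p=np.array([585.5+.163*off,25.6+.987*off,z]);q=proj(c,p)
        big=cv2.resize(im,None,fx=4,fy=4,interpolation=cv2.INTER_CUBIC)
        # panel: mid grey enclosed by the dark rim
        u,v=(q*4).astype(int);ref=big[v-2:v+3,u-2:u+3].reshape(-1,3).mean(0)
        m=cv2.inRange(big,ref*.75,np.minimum(ref*1.25,255));_,lab=cv2.connectedComponents(m)
        mm=(lab==lab[v,u]).astype(np.uint8);cs,_=cv2.findContours(mm,0,1)
        px=(cs[0][:,0]+.5)/4-.5
        print(k,c,"expected",p[:2].round(1),"ref",ref.round(),rect(np.array([at(c,*x,38)[:2] for x in px])))
s=env.state();print(s["t"],s["eef_pos"],s["tcp_rot"],s["opening"])
E
python3 m2.py 2
```

```text
pocket0 top expected [577.4 -23.8] ref [164. 161. 169.] (577.0, -23.7, 53.3, 32.5, -8.9)
pocket1 top expected [585.5  25.6] ref [225. 226. 229.] (582.3, 27.5, 250.1, 107.9, 80.7)
pocket2 top expected [593.6  75. ] ref [161. 159. 168.] (592.8, 75.8, 52.9, 32.6, -9.7)
pocket0 side expected [577.4 -23.8] ref [234. 233. 240.] (597.0, 7.3, 181.2, 65.8, 80.2)
pocket1 side expected [585.5  25.6] ref [155. 138. 128.] (568.6, -1.1, 787.0, 317.0, 89.8)
pocket2 side expected [593.6  75. ] ref [122. 103.  89.] (280.2, -255.8, 1028.0, 330.6, 62.4)
7.95 [452.42314585 321.06763854 114.69051527] [3.14152956e+00 6.00266161e-05 1.42605392e+00] 0.9999134771936491
```

Housing one sits within 0.5 mm of pocket0. Next I'll grasp the second one.

carry_out --pt "-0.01 0.02 -0.6 0" --pt "0 0 -0.6 0" --pt "0 0 -0.6 0" --pt "0 0 -0.3 0" --pt "0 0 -0.1 0"

```text
t: 8.45
eef_pos: [451.1, 322.1, 3.1]
tcp_rot: [-3.14, 0.002, 1.427]
ft_force: [-0.0, 0.2, 0.4]
opening: 1.0
grip_force: 0.0
```

carry_out --pt "0 0 0 0" --pt "0 0 0 0" --pt "0 0 0 0" --pt "0 0 0 0" --pt "0 0 0 0" --fingers 1

```text
t: 8.95
eef_pos: [451.7, 323.2, 5.3]
tcp_rot: [3.141, -0.001, 1.428]
ft_force: [0.4, -0.3, 4.6]
opening: 0.67
grip_force: 30.0
```

carry_out --pt "0 0 0.3 0" --pt "0 0 0.5 0" --pt "0 0 0.6 0" --pt "0.1 -0.3 0.6 -0.1" --pt "0.27 -0.6 0.2 -0.1"

```text
t: 9.45
eef_pos: [470.2, 279.1, 117.5]
tcp_rot: [3.138, -0.002, 1.409]
ft_force: [1.7, -0.7, -1.7]
opening: 0.67
grip_force: 30.0
```

carry_out --pt "0.3 -0.6 0 0" --pt "0.3 -0.6 0 0" --pt "0.3 -0.6 0 0" --pt "0.3 -0.6 0 0" --pt "0.3 -0.6 0 0"

```text
t: 9.95
eef_pos: [545.3, 126.7, 114.8]
tcp_rot: [3.141, -0.0, 1.407]
ft_force: [0.2, 0.0, -1.2]
opening: 0.671
grip_force: 30.0
```

carry_out --pt "0.3 -0.6 0 0" --pt "0.3 -0.6 0 0" --pt "0.2 -0.5 0 0" --pt "0 -0.33 0 0" --pt "0 0 0 0"

```text
t: 10.45
eef_pos: [584.4, 25.0, 114.5]
tcp_rot: [-3.141, 0.0, 1.405]
ft_force: [-0.1, 0.2, -1.1]
opening: 0.672
grip_force: 30.0
```

carry_out --pt "0 0 0 0" --pt "0 0 -0.2 0" --pt "0 0 -0.3 0" --pt "0 0 -0.3 0" --pt "0 0 0 0"

```text
t: 10.95
eef_pos: [583.5, 27.6, 72.6]
tcp_rot: [-3.138, 0.0, 1.408]
ft_force: [0.1, 0.2, -1.2]
opening: 0.669
grip_force: 30.0
```

carry_out --pt "0 0 -0.4 0" --pt "0 0 -0.4 0" --pt "0 0 -0.2 0" --pt "0 0 -0.1 0" --pt "0 0 0 0"

```text
t: 11.45
eef_pos: [584.8, 26.8, 19.6]
tcp_rot: [-3.141, 0.0, 1.407]
ft_force: [0.3, 0.1, -2.3]
opening: 0.671
grip_force: 30.0
```

carry_out --pt "0 0 -0.05 0" --pt "0 0 -0.03 0" --pt "0 0 -0.02 0" --pt "0 0 0 0" --pt "0 0 0 0"

```text
t: 11.95
eef_pos: [585.1, 26.5, 15.3]
tcp_rot: [3.141, -0.0, 1.407]
ft_force: [-2.4, -0.6, 6.2]
opening: 0.672
grip_force: 30.0
```

carry_out --pt "0 0 0 0" --pt "0 0 0 0" --pt "0 0 0 0" --pt "0 0 0.3 0" --pt "0 0 0.5 0" --fingers -1

```text
t: 12.45
eef_pos: [584.2, 26.5, 54.6]
tcp_rot: [-3.139, 0.0, 1.407]
ft_force: [1.1, -0.3, 0.8]
opening: 0.987
grip_force: 0.0
```

carry_out --pt "0 0 0.6 0" --pt "0 0 0.6 0" --pt "-0.15 -0.4 0 -1" --pt "-0.15 -0.5 0 -1" --pt "-0.15 -0.5 0 -1"

```text
t: 12.95
eef_pos: [562.2, -44.0, 116.0]
tcp_rot: [3.14, -0.0, 1.089]
ft_force: [0.8, -0.0, -1.0]
opening: 0.999
grip_force: 0.0
```

carry_out --pt "-0.15 -0.5 0 -1" --pt "-0.15 -0.5 0 -1" --pt "-0.15 -0.5 0 -1" --pt "-0.15 -0.5 0 -1" --pt "-0.15 -0.5 0 -1"

```text
t: 13.45
eef_pos: [524.6, -169.5, 115.7]
tcp_rot: [3.141, -0.0, 0.565]
ft_force: [0.7, -0.1, -0.0]
opening: 0.994
grip_force: 0.0
```

carry_out --pt "-0.2 -0.5 0 -1" --pt "-0.2 -0.5 0 -1" --pt "-0.2 -0.5 0 -1" --pt "-0.2 -0.5 0 -1" --pt "-0.06 -0.17 0 -1"

```text
t: 13.95
eef_pos: [481.2, -279.0, 115.7]
tcp_rot: [3.141, -0.001, 0.039]
ft_force: [-0.9, -0.0, 0.0]
opening: 0.995
grip_force: 0.0
```

carry_out --pt "0 0 0 -1" --pt "0 0 0 -0.5" --pt "0 0 0 0" --pt "0 0 0 0" --pt "0 0 0 0"

```text
t: 14.45
eef_pos: [482.0, -276.9, 115.1]
tcp_rot: [3.141, -0.0, -0.11]
ft_force: [-0.9, -0.0, 0.6]
opening: 0.998
grip_force: 0.0
```

```bash
python3 m2.py 3 | grep -v side
```

```text
pocket0 top expected [577.4 -23.8] ref [182. 181. 189.] (577.1, -23.6, 53.2, 32.6, -9.2)
pocket1 top expected [585.5  25.6] ref [181. 178. 187.] (584.9, 26.0, 52.9, 32.8, -9.1)
pocket2 top expected [593.6  75. ] ref [178. 175. 185.] (593.0, 75.9, 53.1, 32.8, -8.9)
14.55 [ 481.95293743 -276.92197258  114.8589032 ] [ 3.14140286e+00 -1.18067097e-04 -1.10731278e-01] 0.9982661926838424
```

carry_out --pt "0 0 -0.6 0" --pt "0 0 -0.6 0" --pt "0 0 -0.5 0" --pt "0 0 -0.2 0" --pt "0 0 -0.1 0"

```text
t: 15.05
eef_pos: [481.8, -276.8, 14.0]
tcp_rot: [-3.141, 0.001, -0.111]
ft_force: [0.7, 0.1, 0.5]
opening: 0.997
grip_force: 0.0
```

carry_out --pt "0 0 0 0" --pt "0 0 0 0" --pt "0 0 0 0" --pt "0 0 0 0" --pt "0 0 0 0" --fingers 1

```text
t: 15.55
eef_pos: [482.1, -277.1, 15.2]
tcp_rot: [3.141, -0.001, -0.112]
ft_force: [-0.1, -0.1, -0.4]
opening: 0.636
grip_force: 0.0
```

carry_out --pt "0 0 0 0" --pt "0 0 0 0" --pt "0 0 0.3 0" --pt "0 0 0.6 0" --pt "0 0 0.6 0"

```text
t: 16.05
eef_pos: [481.6, -276.8, 90.2]
tcp_rot: [-3.141, 0.001, -0.112]
ft_force: [0.4, -0.0, 0.7]
opening: 0.218
grip_force: 0.0
```

The fingers had not closed before the lift. I'll reopen, descend again and wait longer.

carry_out --pt "0 0 0 0" --pt "0 0 0 0" --pt "0 0 0 0" --pt "0 0 -0.2 0" --pt "0 0 -0.3 0" --fingers -1

```text
t: 16.55
eef_pos: [481.8, -277.0, 63.6]
tcp_rot: [3.142, 0.0, -0.112]
ft_force: [-0.8, 0.1, 0.2]
opening: 0.582
grip_force: 0.0
```

Run:
```python
from h import *
im=env.read_camera("top");cv2.imwrite("pics/top4.png",im[:,:,::-1])
im=env.read_camera("side");cv2.imwrite("pics/side4.png",im[:,:,::-1])
for c,near in(("top",(291,200)),("side",(269,176))):
  for n in (0,4):
    w=cont(load(c,n),c,(145,145,145),(255,255,255),np.array(near),8,rad=20);print(c,n,None if w is None else rect(w))
    print("fin",rect(cont(load(c,n),c,(170,70,0),(255,170,110),np.array(near),42,rad=20)) if n==0 else "")
cv2.imwrite("pics/s4b.png",cv2.resize(load("side",4)[130:230,200:340][:,:,::-1],None,fx=5,fy=5,interpolation=cv2.INTER_CUBIC))
```

```text
top 0 (481.4, -276.5, 202.0, 32.0, -6.4)
fin (479.9, -274.3, 58.4, 14.8, -6.8)
top 4 None
fin 
side 0 (482.7, -278.4, 204.8, 36.9, -6.5)
fin (481.7, -276.2, 61.7, 42.8, 16.7)
side 4 (483.2, -278.1, 207.5, 41.8, -7.1)
fin
```

View pics/s4b.png

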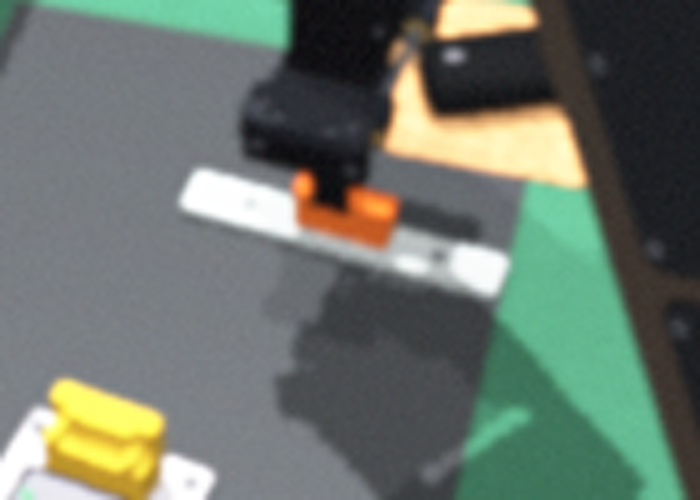

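The bar is unmoved and lies under the straddling fingers (fin at about (345,210) in the crop).

carry_out --pt "0 0 -0.3 0" --pt "0 0 -0.4 0" --pt "0 0 -0.2 0" --pt "0 0 -0.1 0" --pt "0 0 0 0"

```text
t: 17.15
eef_pos: [481.7, -276.9, 14.2]
tcp_rot: [-3.141, 0.001, -0.112]
ft_force: [-1.0, -0.5, 0.9]
opening: 0.995
grip_force: 0.0
```

carry_out --pt "0 0 0 0" --pt "0 0 0 0" --pt "0 0 0 0" --pt "0 0 0 0" --pt "0 0 0 0" --fingers 1

```text
t: 17.65
eef_pos: [482.0, -277.0, 14.9]
tcp_rot: [3.141, -0.0, -0.112]
ft_force: [0.8, -0.5, 0.3]
opening: 0.64
grip_force: 0.0
```

carry_out --pt "0 0 0 0" --pt "0 0 0 0" --pt "0 0 0 0" --pt "0 0 0 0" --pt "0 0 0 0"

```text
t: 18.15
eef_pos: [481.9, -277.0, 14.6]
tcp_rot: [3.142, 0.0, -0.112]
ft_force: [-0.2, 0.8, -0.1]
opening: 0.215
grip_force: 0.0
```

carry_out --pt "0 0 0 0" --pt "0 0 0 0" --pt "0 0 0 0" --pt "0 0 0 0" --pt "0 0 0 0"

```text
t: 18.65
eef_pos: [481.9, -276.9, 14.6]
tcp_rot: [-3.142, 0.0, -0.112]
ft_force: [-0.2, 0.6, 0.2]
opening: 0.168
grip_force: 30.0
```

carry_out --pt "0 0 0.2 0" --pt "0 0 0.4 0" --pt "0 0 0.6 0" --pt "0 0 0.6 0" --pt "0 0 0.4 0"

```text
t: 19.15
eef_pos: [482.1, -277.3, 127.2]
tcp_rot: [3.14, -0.002, -0.112]
ft_force: [0.2, -0.1, -2.0]
opening: 0.166
grip_force: 30.0
```

carry_out --pt "0.1 0.3 0 0.5" --pt "0.1 0.35 0 1" --pt "0.14 0.4 0 1" --pt "0.14 0.4 0 1" --pt "0.14 0.4 0 1"

```text
t: 19.65
eef_pos: [512.7, -182.7, 123.9]
tcp_rot: [-3.141, 0.001, 0.366]
ft_force: [0.1, -0.1, -1.5]
opening: 0.167
grip_force: 30.0
```

carry_out --pt "0.14 0.4 0 1" --pt "0.14 0.4 0 1" --pt "0.14 0.4 0 1" --pt "0.14 0.4 0 1" --pt "0.14 0.4 0 1"

```text
t: 20.15
eef_pos: [547.6, -82.7, 123.9]
tcp_rot: [-3.14, 0.001, 0.89]
ft_force: [-0.4, 0.0, -2.1]
opening: 0.163
grip_force: 30.0
```

carry_out --pt "0.14 0.4 0 1" --pt "0.14 0.4 0 1" --pt "0.14 0.4 0 1" --pt "0.14 0.4 0 1" --pt "0.12 0.21 0 1"

```text
t: 20.65
eef_pos: [581.4, 8.4, 123.8]
tcp_rot: [-3.14, -0.0, 1.414]
ft_force: [-0.4, 0.3, -1.7]
opening: 0.167
grip_force: 30.0
```

Run:
```python
from h import *
im=env.read_camera("side");cv2.imwrite("pics/side5.png",im[:,:,::-1])
cv2.imwrite("pics/s5b.png",cv2.resize(im[150:310,110:310][:,:,::-1],None,fx=4,fy=3.75,interpolation=cv2.INTER_CUBIC))
s=env.state();print(s["t"],s["eef_pos"],s["tcp_rot"],s["opening"])
```

```text
20.7 [582.14522198   9.04242041 123.81902318] [-3.14066958e+00 -3.27359817e-04  1.42082866e+00] 0.16592342278750008
```

View pics/s5b.png

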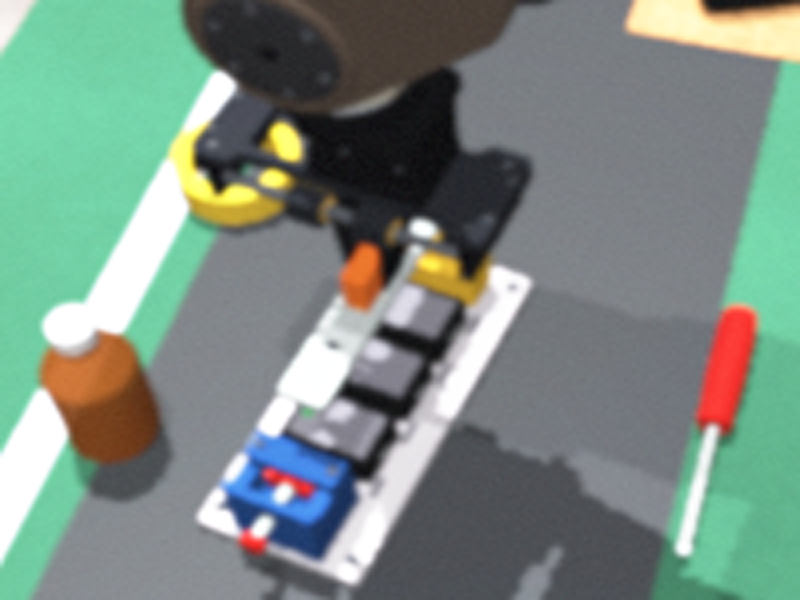

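The bar is held over the row with its near end at about (310,380) in the crop, before the keeper. I'll settle, check yaw and position, and then lower towards the catch top.

carry_out --pt "0 -0.05 -0.1 0" --pt "0 -0.03 -0.2 0" --pt "0 0 -0.3 0" --pt "0 0 -0.1 0" --pt "0 0 0 0"

```text
t: 21.2
eef_pos: [581.1, 1.5, 88.5]
tcp_rot: [-3.139, 0.0, 1.405]
ft_force: [0.4, -0.7, -1.6]
opening: 0.166
grip_force: 30.0
```

Run:
```python
from h import *
s=env.state();print(s["t"],s["eef_pos"],s["tcp_rot"],s["ft_force"])
y=s["tcp_rot"][2]-np.pi/2;ax=np.array([-np.sin(y),np.cos(y),0]);c=s["eef_pos"].copy();c[2]-=4.6
o=np.array([585.3,25.8,0]);f=np.radians(-9.3);fy=np.array([-np.sin(f),np.cos(f),0]);fx=np.array([np.cos(f),np.sin(f),0])
print("fixture x,y of tool",(c-o)@fx,(c-o)@fy,"yaw err deg",np.degrees(y-f))
im=env.read_camera("top");cv2.imwrite("pics/top6.png",im[:,:,::-1])
im2=env.read_camera("side");cv2.imwrite("pics/side6.png",im2[:,:,::-1])
a=np.hstack([cv2.resize(im[100:220,140:260],(400,400),interpolation=cv2.INTER_CUBIC),cv2.resize(im2[190:310,120:240],(400,400),interpolation=cv2.INTER_CUBIC)])
for k,(cam,x0,y0) in enumerate((("top",140,100),("side",120,190))):
    for sx in(-15,15):
        for sy in(-100,100):
            q=proj(cam,c+ax*sy+np.array([ax[1],-ax[0],0])*sx);u=int((q[0]-x0+.5)*400/120)+400*k;v=int((q[1]-y0+.5)*400/120);cv2.circle(a,(u,v),3,(255,0,255),1)
cv2.imwrite("pics/b6.png",a[:,:,::-1])
```

```text
21.2 [581.14533463   1.47262973  88.48551714] [-3.13941681e+00  1.60601990e-04  1.40501066e+00] [ 0.36311337 -0.70705616 -1.58626958]
fixture x,y of tool -0.1686592766482406 -24.679014219466342 yaw err deg -0.19881909296104197
```

View pics/b6.png

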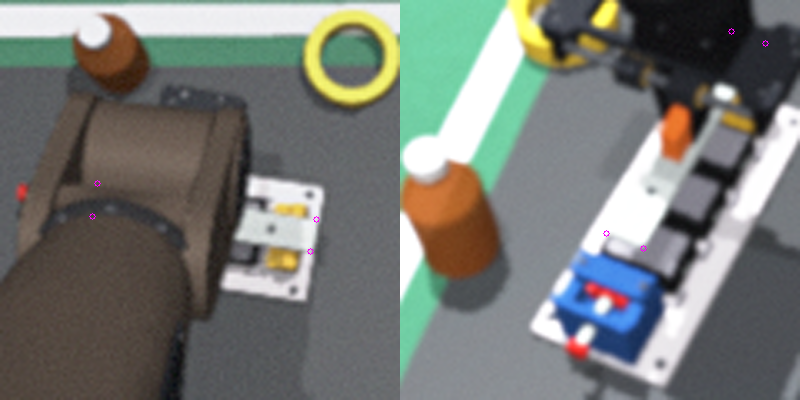

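The model points (magenta) match both ends of the bar, so it is level and centred at fixture y ≈ −24. I'll press the catch end on the catch top to tilt it.

carry_out --pt "0 0 -0.15 0" --pt "0 0 -0.1 0" --pt "0 0 0 0" --pt "0 0 -0.04 0" --pt "0 0 -0.04 0"

```text
t: 21.8
eef_pos: [582.2, 2.2, 73.5]
tcp_rot: [3.141, -0.0, 1.407]
ft_force: [0.7, 2.3, 4.6]
opening: 0.166
grip_force: 30.0
```

carry_out --pt "0 0 -0.03 0" --pt "0 0 -0.03 0" --pt "0 0 -0.03 0" --pt "0 0 0 0" --pt "0 0 0 0"

```text
t: 22.3
eef_pos: [582.1, 2.0, 68.7]
tcp_rot: [3.141, -0.0, 1.407]
ft_force: [1.3, 4.2, 3.8]
opening: 0.162
grip_force: 30.0
```

Run:
```python
from h import *
s=env.state();print(s["t"],s["eef_pos"],s["tcp_rot"],s["ft_force"],s["moment"])
im2=env.read_camera("side");cv2.imwrite("pics/side7.png",im2[:,:,::-1])
cv2.imwrite("pics/b7.png",cv2.resize(im2[190:300,120:260],(763,600),interpolation=cv2.INTER_CUBIC)[:,:,::-1])
```

```text
22.3 [582.13797592   2.0294555   68.73624447] [ 3.14095589e+00 -1.53596302e-05  1.40693222e+00] [1.2736464  4.17953643 3.84095035] [ 0.16074301 -0.1815845   0.08923647]
```

View pics/b7.png

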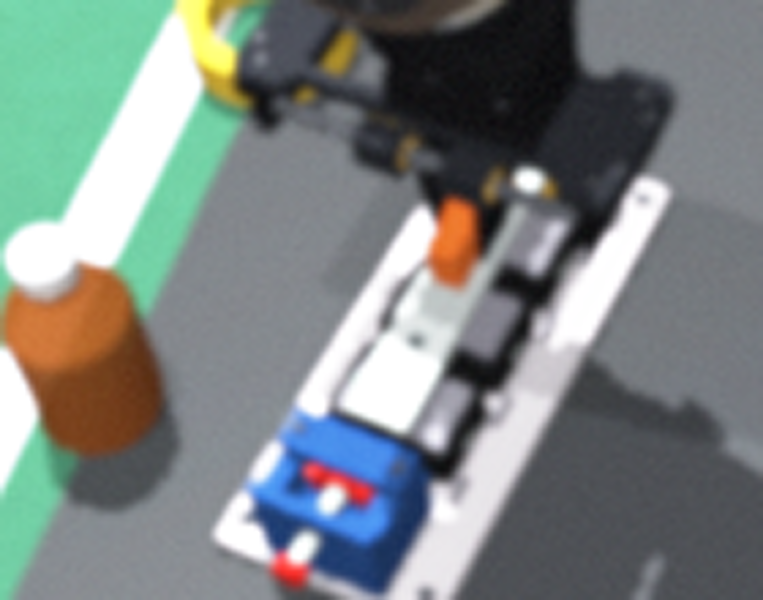

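Run:
```python
from h import *
o=np.array([585.3,25.8,0]);f=np.radians(-9.3);fy=np.array([-np.sin(f),np.cos(f),0]);fx=np.array([np.cos(f),np.sin(f),0])
im=load("side",7);a=cv2.resize(im[190:300,120:260],(763,600),interpolation=cv2.INTER_CUBIC)
def d(x,y,z,col):
    q=proj("side",o+fx*x+fy*y+[0,0,z]);u,v=((q-[120,190]+.5)*5.45).astype(int);cv2.circle(a,(u,v),4,col,1)
for x in(-15,15):
    d(x,76,54.7,(255,0,255)); d(x,76,62,(0,255,0)); d(x,-24,63.5,(255,255,0))
for x in(-19,19): d(x,84,68,(255,128,0)); d(x,84,60,(255,255,255))
cv2.imwrite("pics/b7c.png",a[:,:,::-1][180:600,200:500])
```

```text
(no output)
```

View pics/b7c.png

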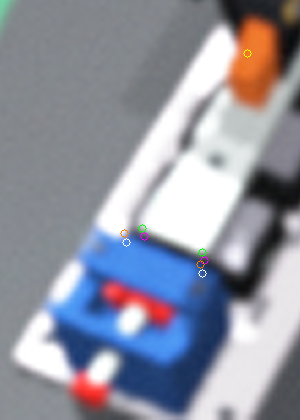

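The tilt force stayed around 4 N while I descended, so the bar is pivoting in the pads. Now I'll slide it towards the keeper and watch the force.

carry_out --pt "0.01 0.06 0 0" --pt "0.01 0.06 0 0" --pt "0.01 0.06 0 0" --pt "0.01 0.06 0 0" --pt "0 0 0 0"

```text
t: 22.85
eef_pos: [583.7, 14.5, 68.3]
tcp_rot: [-3.141, -0.0, 1.407]
ft_force: [0.3, -0.6, -1.8]
opening: 0.164
grip_force: 30.0
```

carry_out --pt "0.01 0.05 0 0" --pt "0.01 0.05 0 0" --pt "0.01 0.05 0 0" --pt "0.01 0.05 0 0" --pt "0 0 0 0"

```text
t: 23.35
eef_pos: [586.0, 24.3, 68.6]
tcp_rot: [3.141, -0.0, 1.407]
ft_force: [0.3, 0.4, -3.1]
opening: 0.164
grip_force: 30.0
```

carry_out --pt "0.01 0.05 0 0" --pt "0.01 0.05 0 0" --pt "0.01 0.05 0 0" --pt "0.01 0.05 0 0" --pt "0 0 0 0"

```text
t: 23.85
eef_pos: [587.8, 33.9, 68.7]
tcp_rot: [-3.141, 0.001, 1.407]
ft_force: [-2.0, -5.3, -0.9]
opening: 0.165
grip_force: 30.0
```

Run:
```python
from h import *
f=[]
for i in range(3):
    im=env.read_camera("top");s=env.state();f.append(s["ft_force"])
print(np.mean(f,0),s["eef_pos"],s["moment"])
cv2.imwrite("pics/top8.png",im[:,:,::-1])
o=np.array([585.3,25.8,0]);y=np.radians(-9.3);fy=np.array([-np.sin(y),np.cos(y),0]);fx=np.array([np.cos(y),np.sin(y),0])
a=cv2.resize(im[145:195,195:245],(600,600),interpolation=cv2.INTER_CUBIC)
def d(x,y,z,col):
    q=proj("top",o+fx*x+fy*y+[0,0,z]);u,v=((q-[195,145]+.5)*12).astype(int);cv2.circle(a,(u,v),5,col,2)
for x in(-15,15): d(x,-91,73,(255,0,255)); d(x,-96,73,(0,0,255))
for x in(-20,20): d(x,-94,60,(0,0,0))
for x in(-55,55): d(x,-122,10,(255,0,0))
cv2.imwrite("pics/b8.png",a[:,:,::-1])
```

```text
[-1.89531686 -5.38674589 -0.3912228 ] [587.7551153   33.61347949  68.70653336] [-1.11782786  0.39675422  0.09770337]
```

View pics/b8.png

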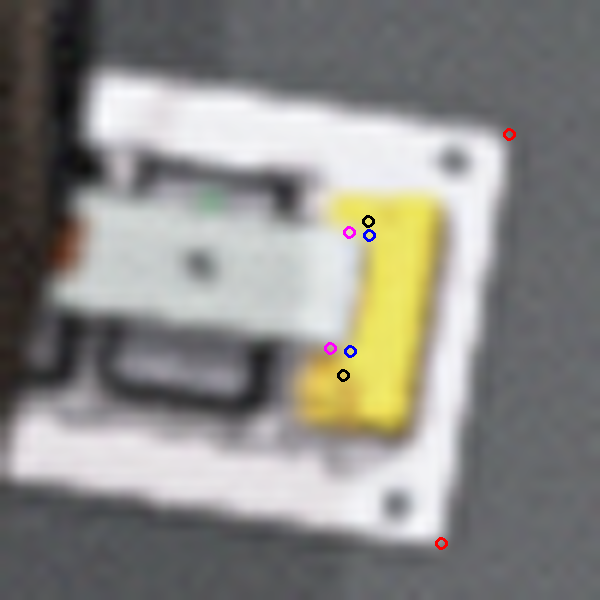

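The bar end is at fixture y ≈ −94 (crop (355,290)), still at the nose tip. I'll press about 6 mm further.

carry_out --pt "0 0.03 0 0" --pt "0 0.03 0 0" --pt "0 0.03 0 0" --pt "0 0.03 0 0" --pt "0 0 0 0"

```text
t: 24.5
eef_pos: [588.3, 39.3, 68.9]
tcp_rot: [3.14, 0.001, 1.407]
ft_force: [0.2, -9.6, -0.6]
opening: 0.164
grip_force: 30.0
```

```bash
cat > v.py <<'E'
from h import *
import sys
n=sys.argv[1];z0=float(sys.argv[2])
im=env.read_camera("top");s=env.state()
print(s["t"],s["ft_force"],s["eef_pos"],s["moment"])
cv2.imwrite(f"pics/top{n}.png",im[:,:,::-1])
o=np.array([585.3,25.8,0]);y=np.radians(-9.3);fy=np.array([-np.sin(y),np.cos(y),0]);fx=np.array([np.cos(y),np.sin(y),0])
# brightness along bar lines: fixture-y profile at height z0 (top of the bar's catch end)
for xx in(-8,0,8):
    r=[]
    for yy in np.arange(-104,-78,2):
        q=proj("top",o+fx*xx+fy*yy+[0,0,z0]);r.append(int(cv2.getRectSubPix(im,(1,1),(float(q[0]),float(q[1])))[0,0,2]))
    print(xx,r)
E
python3 v.py 9 73
python3 - <<'E'
import re;s=open('v.py').read()
s=s.replace('im=env.read_camera("top");s=env.state()','im=load("top",8);s=env.state()').replace('cv2.imwrite','0 and cv2.imwrite')
import sys;sys.path.insert(0,'.');sys.argv=['','8','73'];import os;os.chdir('.');exec(s)
E
```

```text
24.55 [ 0.35818082 -8.82747018 -1.0247756 ] [588.3252727   39.23428748  68.85695109] [-1.85756842  0.0731395  -0.10877379]
-8 [103, 104, 100, 96, 90, 88, 104, 149, 192, 222, 230, 230, 227]
0 [102, 103, 103, 99, 89, 85, 102, 150, 201, 224, 231, 230, 228]
8 [100, 99, 101, 98, 92, 84, 104, 143, 193, 222, 233, 232, 231]
24.55 [ 0.35818082 -8.82747018 -1.0247756 ] [588.3252727   39.23428748  68.85695109] [-1.85756842  0.0731395  -0.10877379]
-8 [101, 100, 100, 112, 138, 183, 216, 229, 230, 230, 227, 220, 212]
0 [103, 97, 97, 111, 154, 198, 222, 228, 228, 226, 221, 214, 207]
8 [100, 99, 95, 109, 136, 189, 221, 236, 233, 231, 229, 222, 215]
```

The end is at about −90, with 9.4 N on the plunger (about 12 mm in). I'll lower the catch end now.

carry_out --pt "0 0 -0.05 0" --pt "0 0 -0.05 0" --pt "0 0 -0.04 0" --pt "0 0 0 0" --pt "0 0 0 0"

```text
t: 25.05
eef_pos: [588.2, 39.2, 62.0]
tcp_rot: [3.141, 0.001, 1.407]
ft_force: [-1.8, -9.4, 2.8]
opening: 0.168
grip_force: 30.0
```

```bash
python3 v.py 10 64
```

```text
25.1 [-0.25431312 -9.35918191  1.82346484] [588.25061243  39.14406265  62.07983471] [-1.57253312  0.24825596 -0.04323168]
-8 [102, 102, 101, 98, 90, 95, 112, 166, 207, 232, 234, 233, 231]
0 [103, 103, 101, 97, 93, 88, 115, 152, 200, 222, 232, 230, 225]
8 [100, 101, 101, 100, 94, 101, 123, 179, 214, 234, 235, 234, 232]
```

Good: it is pivoting with about 3 N on the keeper rest. I'll continue down to level.

carry_out --pt "0 0 -0.04 0" --pt "0 0 -0.03 0" --pt "0 0 -0.03 0" --pt "0 0 0 0" --pt "0 0 0 0"

```text
t: 25.6
eef_pos: [588.3, 39.1, 57.1]
tcp_rot: [3.141, 0.001, 1.407]
ft_force: [-0.3, -10.4, 2.8]
opening: 0.167
grip_force: 30.0
```

```bash
python3 v.py 11 53
```

```text
25.65 [-1.75859316 -9.90947632  3.40326916] [588.24748007  39.07499358  57.1193321 ] [-1.63650363  0.25420548  0.01227484]
-8 [100, 100, 100, 100, 97, 97, 125, 169, 222, 233, 238, 237, 235]
0 [101, 101, 100, 96, 91, 108, 141, 194, 220, 236, 236, 235, 233]
8 [101, 101, 101, 99, 96, 101, 125, 174, 220, 235, 240, 239, 239]
```

carry_out --pt "0 0 -0.02 0" --pt "0 0 -0.02 0" --pt "0 0 0 0" --pt "0 0 0 0" --pt "0 0 0 0"

```text
t: 26.15
eef_pos: [588.3, 39.1, 56.0]
tcp_rot: [3.14, 0.001, 1.407]
ft_force: [-4.6, -10.4, 11.8]
opening: 0.167
grip_force: 30.0
```

Force rises to 12 N at the level height, so both rests are in contact. I'll release and let the spring act.

carry_out --pt "0 0 0 0" --pt "0 0 0 0" --pt "0 0 0 0" --pt "0 0 0 0" --pt "0 0 0 0" --fingers -1

```text
t: 26.65
eef_pos: [587.9, 40.2, 54.5]
tcp_rot: [-3.142, -0.0, 1.407]
ft_force: [-0.4, -0.6, -0.5]
opening: 0.533
grip_force: 0.0
```

carry_out --pt "0 0 0.2 0" --pt "0 0 0.4 0" --pt "0 0 0.6 0" --pt "0 0 0.8 0" --pt "0 0 0.8 0"

```text
t: 27.15
eef_pos: [587.6, 40.1, 196.7]
tcp_rot: [-3.141, 0.0, 1.407]
ft_force: [0.3, 0.2, 1.0]
opening: 0.95
grip_force: 0.0
```

carry_out --pt "-0.8 0 0.4 0" --pt "-0.8 0 0.4 0" --pt "-0.8 0 0.4 0" --pt "-0.8 0 0 0" --pt "0 0 0 0"

```text
t: 27.65
eef_pos: [424.0, 40.3, 256.1]
tcp_rot: [3.141, -0.0, 1.407]
ft_force: [0.1, -0.1, 0.7]
opening: 1.0
grip_force: 0.0
```

Run:
```python
from h import *
im=env.read_camera("top");im2=env.read_camera("side")
cv2.imwrite("pics/top12.png",im[:,:,::-1]);cv2.imwrite("pics/side12.png",im2[:,:,::-1])
a=np.hstack([cv2.resize(im[125:205,145:245],(400,320),interpolation=cv2.INTER_CUBIC),cv2.resize(im2[195:315,140:260],(400,400),interpolation=cv2.INTER_CUBIC)[40:360]])
cv2.imwrite("pics/b12.png",a[:,:,::-1]);print(env.state()["eef_pos"])
```

```text
[427.80571963  40.02776066 255.79025632]
```

View pics/b12.png

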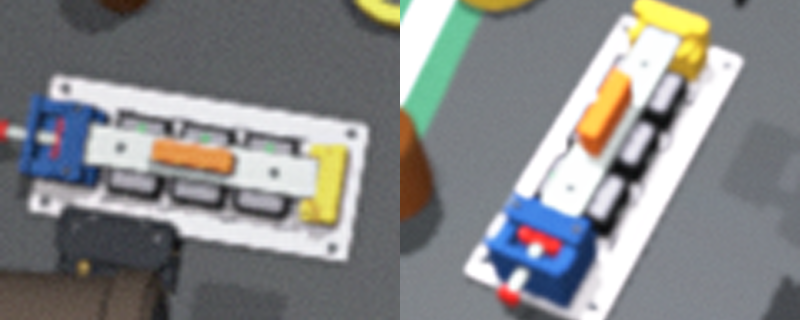

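The bar now runs under the blue bridge and under the yellow nose, and the housings are in place. I'll do a numeric check of the fin against the locked pose.

Run:
```python
from h import *
o=np.array([585.3,25.8])
f=np.radians(-9.3);R=np.array([[np.cos(f),np.sin(f)],[-np.sin(f),np.cos(f)]])
for c in("top","side"):
    q=proj(c,[585.3,25.8,84]);
    for z in(84,):
        w=cont(load(c,12),c,(170,70,0),(255,190,130),q,z,rad=20);r=rect(w);print(c,r,R@(np.array(r[:2])-o))
w=cont(load("top",0),"top",(170,70,0),(255,170,110),np.array((291,200)),42,rad=20);print("fin vs bar at start",rect(w),"(481.4,-276.5)")
```

```text
top (586.7, 25.6, 59.5, 18.6, 80.9) [1.41391877 0.02887421]
side (584.0, 36.8, 68.1, 26.9, 80.7) [-3.06055446 10.64532791]
fin vs bar at start (479.9, -274.3, 58.4, 14.8, -6.8) (481.4,-276.5)
```

```bash
python3 -c "
from cell import env
print(env.job_done())"
```

```text
the job is handed in; nothing more can be done
None
```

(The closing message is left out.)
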